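# Open the crate barrier and push the cheese home

## Task

Push the counterweighted barrier bar of the wooden loading crate up past its balance point so that it stays raised by itself, then push the cheese waiting on the deck in front of it through the opening until it rests fully home against the crate's back wall. Do it all by pushing with the fingers: do not lift or tip the cheese, and leave the other things on the bench where they are.

Things in the scene. Friction and masses are not known exactly. Their poses are not given: they have to be found in the camera images.
- crate: Low, open-topped wooden crate without a front wall, fixed. Origin: at bench level under the bar's crossing line, mid-channel; +x points from the open loading end into the bay (away from the robot), +y left (pivot side). Deck top z = 40 mm, x = -150 to +126. Channel 122 mm wide between 12 mm side walls: their tops are at z = 65 for x = -150 to -10, and 95 for x = 13 to 127.
- gate (a joint): Angle (rad) of the barrier bar: 0 = down, level across the channel (where it starts); it grows as the free end swings up in the crate's y-z plane; 1.9 = fully raised at its stop, about 19 degrees past upright, leaning to +y. Below about 0.85 rad it falls back down; above that it goes over to the raised stop by itself, slowly (1 to 2 s).
- gate_hinge (a point): Fixed pivot of the bar (axis along crate x) at crate x 0, y +100, z 88 mm. Beside it the steel counterweight, a disc 62 mm across, 28 mm thick: with the bar down its centre is 28 mm towards +y from the pivot and 43 mm above it. The wooden pivot post stands behind at crate x = 18 to 42, y = 93 to 123 mm, 105 mm high.
- gate_end (a point): Point on the bar's centre line 265 mm from the pivot, moving with it. The bar is a round steel tube 18 mm thick, 290 mm long from the pivot, with a 24 mm rubber ball at its tip. Down, its underside is 79 mm above the bench; its last 115 mm stick out free beyond the crate's right (-y) side, only the bench below, so a finger fits under it there. Lifting it here takes about 1 to 2 N.
- cheese: Round cheese, 100 mm in diameter, 55 mm high, about 0.4 kg, loose, with orange-brown rind, standing on the crate's deck in front of the bar. Origin: centre of its underside (40 mm above the bench). The lowered bar blocks its way. Sliding it takes 1 to 4 N.
- bay_home (a point): Where the centre of the cheese's underside is when it stands home against the back wall (crate x 62, y 0, z 40 mm). The back wall's inner face is at crate x = 112 mm, its top 95 mm above the bench.
- gauge: Bystander: round black dial gauge lying flat, 64 mm across, 26 mm high, behind the bar's free end. Origin: centre of its underside.
- small_cheese: Bystander: small round cheese, 64 mm across, 50 mm high, on the bench right of the crate. Origin: centre of its underside.
- brine_jar: Bystander: jar, 64 mm across, 100 mm high, left of the crate. Origin: centre of its underside.
- rind_brush: Bystander: brush lying on the bench left of the crate. Origin: on its underside.
- cup: Bystander: white mug, 76 mm across, 85 mm high, far left. Origin: centre of its underside.
- spatula: Bystander: spatula lying far right. Origin: on its underside.
- drum_cheese: Bystander: large round cheese, 120 mm across, 80 mm high, standing on the bench far right. Origin: centre of its underside.
There are look-alikes about, which are no part of the job. Leave any blue, green or turquoise look-alike of the cheese alone.

How it is judged:
On the way, in this order (a step that is already met when the one before it is completed fails the run):
1. the barrier bar is up at its raised stop and staying there with no finger on it (value of joint gate above 1.5 rad and contact force between the fingers and gate below 0.05 N and x of cheese in the frame of crate below -0.03 m), for 0.3 s.
2. the cheese stands home against the back wall (x of cheese in the frame of crate between 0.052 and 0.069 m and y of cheese in the frame of crate between -0.015 and 0.015 m and z of cheese in the frame of crate below 0.046 m and angle between cheese's own z axis and vertical below 0.08 rad), for 0.2 s.
At the end, for the whole second after the job is handed in: The bar stays raised (over 1.5 rad) by itself and the cheese stands flat on the deck within 10 mm of the back wall, at rest; nothing is touched (all of step 2 and value of joint gate above 1.5 rad and linear speed of cheese below 0.01 m/s and velocity of joint gate below 0.05 rad/s).
It fails at once if the cheese is lifted or tipped (z of cheese in the frame of crate above 0.055 m or angle between cheese's own z axis and vertical above 0.25 rad or z of cheese in the frame of crate below 0.03 m).
It fails at once if a bystander is moved more than 30 mm (distance of any of gauge, small_cheese, brine_jar, rind_brush, cup, spatula, drum_cheese from where it was at the start of the episode above 0.03 m).
It also fails if it takes over 51 s, if anything falls off the work surface, if the arm or the gripper's body presses on something with over 40 N, if the wrist force passes 120 N, or if a joint passes its speed limit or range.

## Robot

A 7-joint arm with a two-finger parallel gripper is mounted at the origin on the work surface. World frame = base frame: x ahead of the robot, y to its left, z up, the work surface at z = 0. Lengths are in m, angles in rad, forces in N, time in s.
With the tool pointing down it reaches from about 0.4 to 0.85 m from the base axis. Payload 10.4 kg.
Tool frame: the origin (TCP) lies midway between the tips of the shut fingers; the grasp point (between the pads) lies 19 mm behind it; x points along the fingers, z is the direction in which the jaws open and shut, and the axes are right-handed (so a half turn about x gives the same grasp; the last joint's range is limited). The gripper opens to 87 mm and grips with 3 to 60 N. Pads are 19 mm wide; open, the fingers measure 117 mm over their backs; the gripper's body (75 mm by 190 mm) begins 51 mm behind the grasp point.
Start: joints at [-1.161, 0.332, -0.065, 1.46, 0.022, 1.35, -0.088], TCP at [0.262, 0.567, 0.223] pointing down, gripper open.
Joint ranges: [-2.6, 2.6], [-0.5, 2.12], [-1.47, 1.34], [0.16, 2.42], [-1.27, 4.41], [0.06, 2.06], [-2.6, 2.6]. Speed limits (rad/s): [2.22, 2.22, 2.79, 2.79, 3.14, 3.14, 3.14].

## Interface

Orientations are given as a unit quaternion [x, y, z, w].
In Python, from bench import read_state, camera, camera_params, close_job gives the robot as it stands.
- The arm moves only by the tool arm_command, never from a script. Its argument "targets" is a list of rows, each a list of 7 numbers: the closure in counts, from 0 (fully open) to 255 (shut), then the shift along the tool's x, y, z in mm, then the turn, a rotation vector about the tool's x, y, z in rad. A call has 1 to 10 rows; each row is the pose to reach, as a shift and turn from the pose commanded when the call began, along the tool's axes at that moment; what a row does not reach only later rows make up. A row lasts 1/10 s, in which the tool goes at most 50 mm and 8.59 degrees, less where a joint would pass 70% of its speed; a pose out of reach is approached as far as the arm can. A call with a gripper value outside its range is refused whole. The fingers move at their own pace and stop on an object; "newtons" is the grip in N (left out, the last holds). Time passes only in rows, so rows that repeat a pose let the fingers close. It gives the time, the measured TCP pose, the force and the opening at its end, in the units of the state.
- read_state(): the state, without advancing time (a new reading comes with each control period).
- camera(name): name is "scene" or "top" or "wrist"; returns the picture (420x560x3 uint8, red, green, blue); there is no depth.
- camera_params(name): a dict with "intrinsics" (3x3 intrinsics, pixels), "xyz" and "orientation" of the camera in the world; the wrist camera has in their place "mount" (4x4, takes a point from camera to tool coordinates, whose origin is the TCP and whose axes are the tool frame's). Camera axes: x right, y down, z forward; pixel columns grow to the right and rows downward; lengths in m; the calibration is good to about 2 mm. A picture is of the moment at which its call begins: read the wrist's pose just before it. camera_params takes no time and is no camera call.
- close_job(): hands the job in, once; it reports no verdict.
The state is a dict: "time": time; "joint_positions": joint angles; "joint_vel": joint speeds; "joint_torque": joint torques, N m; "ee_pos": TCP position; "eef_rot": TCP orientation; "ft_force": force on the tool from outside, world axes, zero at the start; "torque": the same for the moment, N m; "width": finger opening in m.
Only numpy, scipy, OpenCV 4.12 (cv2) and the standard library are available. Lean on these libraries where they do the work, as an engineer would, in place of code of your own. Each camera call takes 0.05 s, during which the arm holds its last target.

## Working session

There is one attempt and no reset: what is moved stays moved. The work goes in short steps, Python scripts to look and compute and a tool call to move; the robot and the scene stay as the last step left them, time stands still between calls to the robot, and variables do not carry over. Pictures are saved under pics/ and viewed, and the job is handed in when it is done.

Besides the shell and the picture viewer there is one more tool, called after "Call:" by a JSON object that holds its "op" and its "data". arm_command: Moves the arm, as the interface text tells. Its arguments: {"type":"object","properties":{"targets":{"type":"array"},"newtons":{"type":"number"}},"required":["targets"]}

```bash
mkdir -p pics; ls; python3 - <<'E'
from bench import *
import cv2
s=read_state();print({k:(v if not hasattr(v,'__len__') else [round(float(x),4) for x in v]) for k,v in s.items()})
for n in ["scene","top"]:
    im=camera(n);cv2.imwrite(f"pics/{n}0.png",im[:,:,::-1]);print(n,camera_params(n))
print(camera_params("wrist"))
E
```

```text
pics
{'time': 0.0, 'joint_positions': [-1.1606, 0.3329, -0.0647, 1.461, 0.0216, 1.3499, -0.0885], 'joint_vel': [0.0011, 0.0, -0.0007, -0.0027, 0.0024, -0.0002, 0.001], 'joint_torque': [0.0004, -62.3269, 0.0248, -38.9894, -0.0613, 0.0399, 0.0001], 'ee_pos': [0.262, 0.567, 0.2217], 'eef_rot': [-0.3813, 0.5961, 0.3807, 0.5953], 'ft_force': [0.0525, 1.2851, -0.0681], 'torque': [-0.0039, 0.0067, 0.0242], 'width': 0.0867558940117906}
scene {'intrinsics': array([[412.66142879,   0.        , 280.91316165],
       [  0.        , 412.66142879, 219.18298115],
       [  0.        ,   0.        ,   1.        ]]), 'xyz': array([1.13304433, 0.01622001, 0.96735898]), 'orientation': array([ 0.67944291,  0.6738972 , -0.2093206 , -0.20100941])}
top {'intrinsics': array([[400.95785343,   0.        , 279.91685282],
       [  0.        , 400.95785343, 207.55873605],
       [  0.        ,   0.        ,   1.        ]]), 'xyz': array([0.42536786, 0.01311637, 1.32696379]), 'orientation': array([ 0.71081888, -0.70237497,  0.02608024, -0.02693984])}
{'intrinsics': array([[328.92662991,   0.        , 276.59179127],
       [  0.        , 328.92662991, 209.08096335],
       [  0.        ,   0.        ,   1.        ]]), 'mount': array([[ 3.77718161e-04, -2.65724594e-01,  9.64048908e-01,
        -1.63636173e-01],
       [-2.79024859e-04, -9.64048967e-01, -2.65724501e-01,
         7.25763379e-02],
       [ 9.99999890e-01, -1.68624640e-04, -4.38282570e-04,
         8.80934308e-05],
       [ 0.00000000e+00,  0.00000000e+00,  0.00000000e+00,
         1.00000000e+00]])}
```

View pics/top0.png

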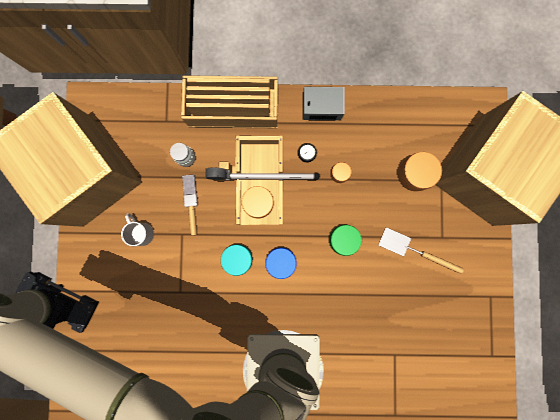

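View pics/scene0.png

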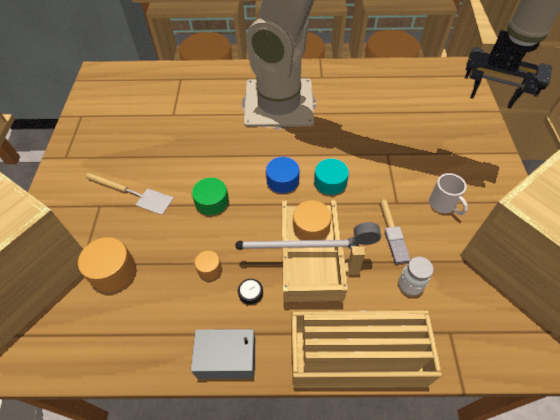

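Top view: orange-brown cheese at (257,202) on the crate deck. What could be mistaken for it: turquoise (236,260), blue (281,263), green (346,240), the small cheese (341,172) and the drum cheese (423,170). By the description it is the one on the deck in front of the bar, at (257,202). I'll check that in a close crop.

```bash
cat > h.py <<'E'
import numpy as np, cv2
from scipy.spatial.transform import Rotation as R
from bench import *
def ray(name,uv):
    p=camera_params(name);K=p['intrinsics'];r=R.from_quat(p['orientation'])
    d=r.apply(np.linalg.inv(K)@np.array([uv[0],uv[1],1.]));return np.array(p['xyz']),d
def onz(name,uv,z):
    o,d=ray(name,uv);return o+d*(z-o[2])/d[2]
def proj(name,P):
    p=camera_params(name);r=R.from_quat(p['orientation']);q=p['intrinsics']@r.inv().apply(np.array(P)-p['xyz']);return q[:2]/q[2]
E
python3 - <<'E'
from h import *
im=cv2.imread('pics/top0.png')
c=im[120:240,190:350];cv2.imwrite('pics/crop0.png',cv2.resize(c,None,fx=5,fy=5,interpolation=cv2.INTER_CUBIC))
im=cv2.imread('pics/scene0.png')
c=im[190:310,230:390];cv2.imwrite('pics/crop1.png',cv2.resize(c,None,fx=5,fy=5,interpolation=cv2.INTER_CUBIC))
E
```

```text
(no output)
```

View pics/crop0.png

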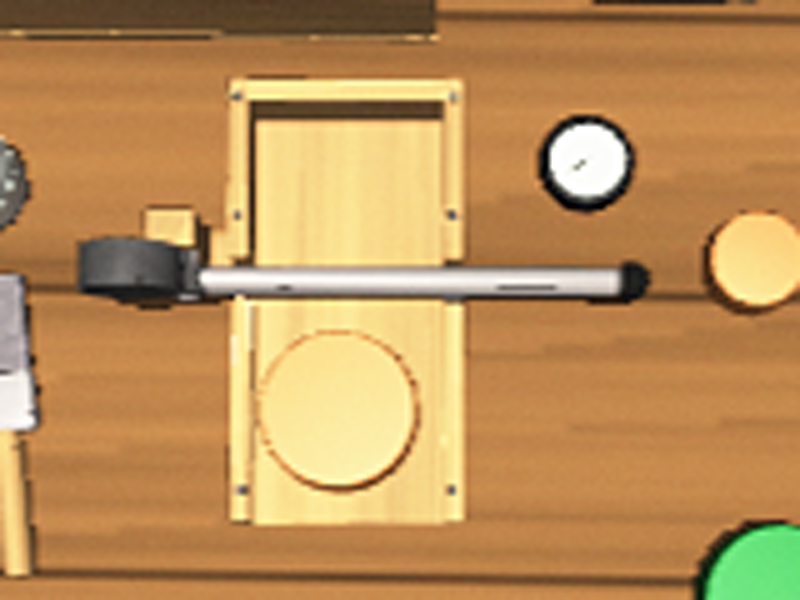

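View pics/crop1.png

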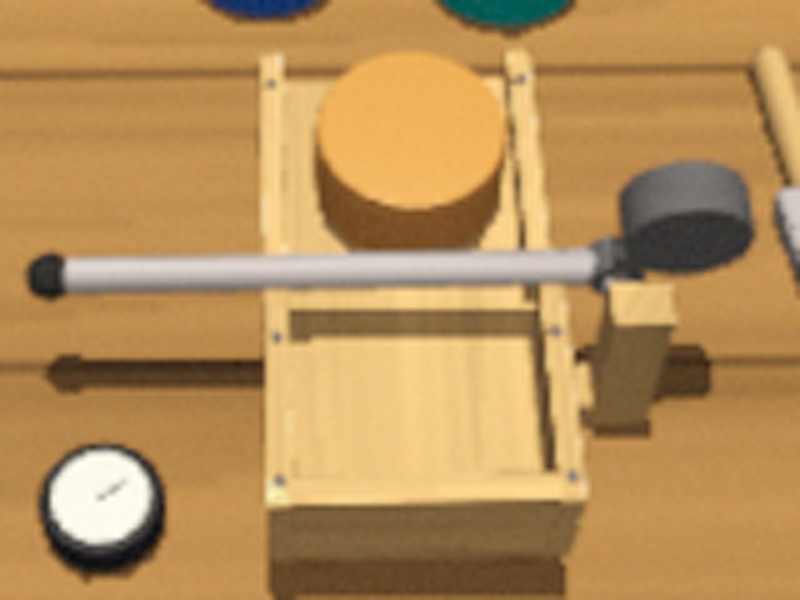

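```bash
python3 - <<'E'
from h import *
f=lambda cu,cv_,z,n='top',o=(190,120):onz(n,(o[0]+(cu+.5)/5-.5,o[1]+(cv_+.5)/5-.5),z).round(4)
for nm,a in dict(FL=(230,521,.065),FR=(465,521,.065),BL=(229,80,.095),BR=(463,80,.095),BackInL=(254,101,.095),BackInR=(444,101,.095),bar_l=(205,281,.088),bar_r=(615,282,.088),ball=(634,282,.088),cheese=(339,410,.095),gauge=(586,162,.026),small=(757,260,.05),post=(170,225,.105)).items(): print(nm,f(*a))
g=lambda u,v,z:f(u,v,z,'scene',(230,190))
print('scene');
for nm,a in dict(cheese=(411,130,.095),FR=(261,55,.065),FL=(528,50,.065),BR=(268,500,.095),BL=(586,497,.095),barR=(65,276,.088),barL=(590,265,.088),ball=(46,276,.088),gauge=(100,500,.026)).items(): print(nm,g(*a))
for n,uv,z in [('top',(236,260),.05),('top',(281,263),.05),('top',(346,240),.05),('top',(423,170),.08),('scene',(331,172),.05),('scene',(283,169),.05),('scene',(210,192),.05),('scene',(207,259),.05)]: print(n,uv,onz(n,uv,z).round(3))
E
```

```text
FL [0.4673 0.1541 0.065 ]
FR [0.469  0.0062 0.065 ]
BL [0.7417 0.1569 0.095 ]
BR [0.7434 0.0107 0.095 ]
BackInL [0.7285 0.141  0.095 ]
BackInR [0.7299 0.0224 0.095 ]
bar_l [0.6159 0.1701 0.088 ]
bar_r [ 0.6183 -0.0855  0.088 ]
ball [ 0.6184 -0.0973  0.088 ]
cheese [0.5355 0.0848 0.095 ]
gauge [ 0.7073 -0.0709  0.026 ]
small [ 0.6396 -0.1797  0.05  ]
post [0.6478 0.1903 0.105 ]
scene
cheese [0.5405 0.0857 0.095 ]
FR [0.4699 0.0091 0.065 ]
FL [0.4685 0.1539 0.065 ]
BR [0.7437 0.0112 0.095 ]
BL [0.7437 0.1562 0.095 ]
barR [ 0.6204 -0.088   0.088 ]
barL [0.6173 0.1707 0.088 ]
ball [ 0.6203 -0.0974  0.088 ]
gauge [ 0.7121 -0.072   0.026 ]
top (236, 260) [0.353 0.152 0.05 ]
top (281, 263) [0.346 0.01  0.05 ]
top (346, 240) [ 0.421 -0.196  0.05 ]
top (423, 170) [ 0.643 -0.433  0.08 ]
scene (331, 172) [0.358 0.152 0.05 ]
scene (283, 169) [0.345 0.013 0.05 ]
scene (210, 192) [ 0.426 -0.192  0.05 ]
scene (207, 259) [ 0.639 -0.18   0.05 ]
```

```bash
cat >> h.py <<'E'
def tgt(pos,pitch=45,sgn=1,yaw=0,cur=None):
    s=read_state(); p0=np.array(s['ee_pos']);r0=R.from_quat(s['eef_rot'])
    x=np.array([np.cos(np.radians(pitch)),0,-np.sin(np.radians(pitch))]);z=np.array([0,sgn,0.]);y=np.cross(z,x)
    r1=R.from_euler('z',yaw,degrees=True)*R.from_matrix(np.c_[x,y,z])
    sh=r0.inv().apply(np.array(pos)-p0)*1000; rv=(r0.inv()*r1).as_rotvec()
    return sh.round(1),rv.round(4)
E
python3 - <<'E'
from h import *
r0=R.from_quat(read_state()['eef_rot']);print(r0.as_matrix().round(3))
for sg in(1,-1):
  print(tgt([.5,-.08,.35],90,sg),tgt([.5,-.08,.35],45,sg))
E
```

```text
[[-0.    -0.908  0.419]
 [-0.001  0.419  0.908]
 [-1.    -0.    -0.001]]
(array([-127.5, -487.4, -487.8]), array([-4.327e-01, -1.200e-03, -2.000e-04])) (array([-127.5, -487.4, -487.8]), array([-0.4097, -0.1711, -0.773 ]))
(array([-127.5, -487.4, -487.8]), array([ 2.7088e+00, -3.0000e-04,  1.7000e-03])) (array([-127.5, -487.4, -487.8]), array([ 2.5248, -1.0461,  0.2315]))
```

Call:
{"op": "arm_command", "data": {"targets": [[255,-60,-60,-60,0,0,0],[255,-100,-110,-110,-0.05,0,0],[255,-127,-160,-160,-0.1,0,0],[255,-127,-200,-200,-0.15,0,0],[255,-127,-240,-240,-0.2,0,0],[255,-127,-280,-280,-0.25,0,0],[255,-127,-320,-320,-0.3,0,0],[255,-127,-350,-350,-0.35,0,0],[255,-127,-380,-380,-0.4,0,0],[255,-127,-410,-410,-0.43,0,0]], "newtons": 20}}

```text
time: 1.1
ee_pos: [0.4259, 0.1207, 0.3455]
eef_rot: [-0.5, 0.5, 0.5, 0.5]
ft_force: [0.6, 0.0, -0.5]
width: 0.0151
```

```bash
python3 - <<'E'
from h import *
s=read_state();print(s['ee_pos'],s['joint_positions'])
print(tgt([.5,-.08,.35],90),tgt([.5,-.08,.30],45))
E
```

```text
[0.42587195 0.12074353 0.34552883] [-0.7225711  -0.13699886  0.30694765  1.71007996  0.04088858  1.56185948
  1.15125333]
(array([  -4.6,  -74.3, -200.7]), array([-0.0009,  0.0005,  0.0001])) (array([  45.4,  -74.3, -200.7]), array([-1.000e-03,  1.000e-04, -7.853e-01]))
```

Call:
{"op": "arm_command", "data": {"targets": [[255,0,-20,-40,0,0,-0.1],[255,0,-35,-80,0,0,-0.2],[255,0,-50,-120,0,0,-0.3],[255,10,-65,-160,0,0,-0.4],[255,20,-74,-195,0,0,-0.5],[255,30,-74,-200,0,0,-0.6],[255,40,-74,-200,0,0,-0.7],[255,45,-74,-200,0,0,-0.785],[255,45,-74,-200,0,0,-0.785],[255,45,-74,-200,0,0,-0.785]]}}

```text
time: 2.1
ee_pos: [0.4973, -0.0694, 0.306]
eef_rot: [-0.647, 0.275, 0.289, 0.65]
ft_force: [-0.7, 1.2, 0.7]
width: -0.0001
```

```bash
python3 - <<'E'
from h import *
s=read_state();print(s['time'],s['ee_pos'],s['joint_positions'],s['ft_force'],s['width'])
print(R.from_quat(s['eef_rot']).as_matrix().round(3))
for p in [(.5,-.08,.20),(.56,-.08,.052),(.623,-.08,.052),(.623,-.078,.09)]:print(p,tgt(p,45))
for n in ["scene","top","wrist"]:
    im=camera(n);cv2.imwrite(f"pics/{n}1.png",im[:,:,::-1])
cv2.imwrite("pics/b1.png",np.hstack([cv2.imread("pics/scene1.png"),cv2.imread("pics/wrist1.png")])[:, :, :])
b=cv2.imread("pics/b1.png");cv2.imwrite("pics/b1.png",cv2.resize(b,(800,300)))
E
```

```text
2.1 [ 0.49729053 -0.06942028  0.30602662] [ 0.20645549 -0.49977212 -0.06237719  2.25290132 -0.2383482   0.65628865
  1.85693896] [-0.65924146  1.20799778  0.68926339] -8.228322467055814e-05
[[ 0.682 -0.731 -0.017]
 [ 0.019 -0.005  1.   ]
 [-0.731 -0.682  0.011]]
(0.5, -0.08, 0.2) (array([ 79.2,  70.4, -11.8]), array([ 0.0045,  0.0196, -0.035 ]))
(0.56, -0.08, 0.052) (array([228.3, 127.4, -14.4]), array([ 0.0045,  0.0196, -0.035 ]))
(0.623, -0.08, 0.052) (array([271.3,  81.4, -15.5]), array([ 0.0045,  0.0196, -0.035 ]))
(0.623, -0.078, 0.09) (array([243.5,  55.4, -13.1]), array([ 0.0045,  0.0196, -0.035 ]))
```

View pics/b1.png

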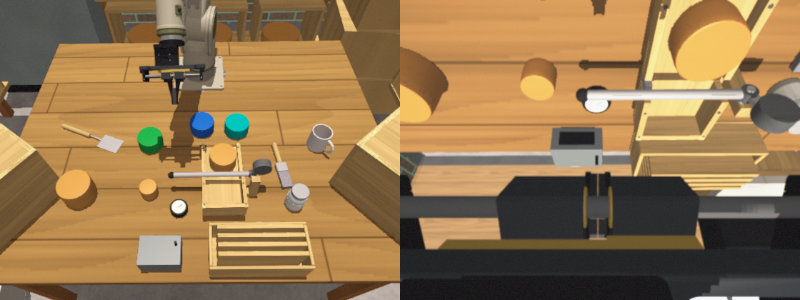

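The wrist and scene views show the bar free and clear, with the gripper (scene 172,72 in the half-size picture) to its front right. Next I go low in front of the bar's free end.

Call:
{"op": "arm_command", "data": {"targets": [[255,30,15,-3,0,0,-0.01],[255,60,30,-6,0,0.01,-0.02],[255,90,45,-9,0,0.02,-0.035],[255,120,60,-12,0,0.02,-0.035],[255,150,75,-13,0,0.02,-0.035],[255,165,82,-13,0,0.02,-0.035],[255,165,82,-13,0,0.02,-0.035]]}}

```text
time: 2.95
ee_pos: [0.5514, -0.0762, 0.1292]
eef_rot: [0.654, -0.27, -0.274, -0.652]
ft_force: [0.3, -1.2, 1.1]
width: 0.0004
```

```bash
python3 - <<'E'
from h import *
s=read_state();print(s['time'],s['ee_pos'],s['joint_positions'],s['ft_force'],s['width'])
print(R.from_quat(s['eef_rot']).as_matrix().round(3))
for p in [(.56,-.08,.052),(.623,-.08,.052),(.623,-.078,.09)]:print(p,tgt(p,45))
E
```

```text
2.95 [ 0.55140505 -0.07620809  0.12919094] [ 0.25526779 -0.12010306 -0.14371849  2.41440948 -0.9636421   0.11690925
  2.60392807] [ 0.25880592 -1.18480588  1.12198296] 0.0003810461689590512
[[ 0.704 -0.71  -0.007]
 [ 0.005 -0.005  1.   ]
 [-0.71  -0.704 -0.   ]]
(0.56, -0.08, 0.052) (array([60.8, 48.3, -3.8]), array([ 0.0047,  0.0045, -0.0038]))
(0.623, -0.08, 0.052) (array([105.2,   3.6,  -4.3]), array([ 0.0047,  0.0045, -0.0038]))
(0.623, -0.078, 0.09) (array([ 78.2, -23.2,  -2.3]), array([ 0.0047,  0.0045, -0.0038]))
```

```bash
cat > fk.py <<'E'
from h import *
from scipy.optimize import least_squares
import itertools
D=[([-1.1606,.3329,-.0647,1.461,.0216,1.3499,-.0885],[.262,.567,.2217],[-.3813,.5961,.3807,.5953]),
([-0.7225711,-0.13699886,0.30694765,1.71007996,0.04088858,1.56185948,1.15125333],[0.42587195,0.12074353,0.34552883],[-.5,.5,.5,.5]),
([0.20645549,-0.49977212,-0.06237719,2.25290132,-0.2383482,0.65628865,1.85693896],[0.49729053,-0.06942028,0.30602662],[-.647,.275,.289,.650]),
([0.25526779,-0.12010306,-0.14371849,2.41440948,-0.9636421,0.11690925,2.60392807],[0.55140505,-0.07620809,0.12919094],[.654,-.27,-.274,-.652])]
Z=lambda a:R.from_euler('z',a);Y=lambda a:R.from_euler('y',a)
def fk(q,sg,L):
    r=Z(sg[0]*q[0]);p=np.array([0,0,L[0]]);
    r=r*Y(q[1]);p=p+r.apply([0,0,L[1]]);r=r*Z(sg[1]*q[2])
    p=p+r.apply([L[4],0,0]);r=r*Y(q[3]);p=p+r.apply([L[5],0,L[2]]);r=r*Z(sg[2]*q[4])
    r=r*Y(q[5]);p=p+r.apply([L[6],0,L[3]]);r=r*Z(sg[3]*q[6]);return p,r
E
python3 - <<'E'
from fk import *
for sg in itertools.product([1,-1],repeat=4):
    f=lambda L:np.concatenate([fk(q,sg,L)[0]-p for q,p,_ in D]+[.001*np.array(L[4:])])
    o=least_squares(f,[.35,.42,.4,.3,0,0,0])
    rel=[fk(q,sg,o.x)[1].inv()*R.from_quat(e) for q,p,e in D]
    sp=max((rel[0].inv()*x).magnitude() for x in rel)
    print(sg,round(o.cost**.5,4),o.x.round(3),round(sp,3))
E
```

```text
(1, 1, 1, 1) 0.4361 [ 0.528 -1.472 -0.245 -0.489  0.534 -0.709  0.29 ] 0.875
(1, 1, 1, -1) 0.4361 [ 0.528 -1.472 -0.245 -0.489  0.534 -0.709  0.29 ] 3.017
(1, 1, -1, 1) 0.3764 [-0.169 -2.124 -0.561 -1.137  0.581 -1.362  0.014] 2.804
(1, 1, -1, -1) 0.3764 [-0.169 -2.124 -0.561 -1.137  0.581 -1.362  0.014] 2.635
(1, -1, 1, 1) 0.4416 [ 1.355 -0.799  0.105  0.302  0.19  -0.012  0.363] 1.595
(1, -1, 1, -1) 0.4416 [ 1.355 -0.799  0.105  0.302  0.19  -0.012  0.363] 3.015
(1, -1, -1, 1) 0.4773 [ 0.201 -1.74  -0.379 -0.626  0.126 -1.088 -0.178] 2.704
(1, -1, -1, -1) 0.4773 [ 0.201 -1.74  -0.379 -0.626  0.126 -1.088 -0.178] 2.695
(-1, 1, 1, 1) 0.2469 [ 0.115  0.362  0.435  0.337 -0.2   -0.181 -0.197] 2.787
(-1, 1, 1, -1) 0.2469 [ 0.115  0.362  0.435  0.337 -0.2   -0.181 -0.197] 1.848
(-1, 1, -1, 1) 0.2018 [ 0.554  0.737  0.619  0.676 -0.111  0.249  0.071] 2.397
(-1, 1, -1, -1) 0.2018 [ 0.554  0.737  0.619  0.676 -0.111  0.249  0.071] 0.732
(-1, -1, 1, 1) 0.0671 [ 0.109  0.337  0.428  0.216  0.043 -0.12  -0.022] 2.826
(-1, -1, 1, -1) 0.0671 [ 0.109  0.337  0.428  0.216  0.043 -0.12  -0.022] 1.932
(-1, -1, -1, 1) 0.0512 [ 0.165  0.386  0.456  0.288 -0.019 -0.083 -0.052] 2.48
(-1, -1, -1, -1) 0.0512 [ 0.165  0.386  0.456  0.288 -0.019 -0.083 -0.052] 0.001
```

```bash
cat >> fk.py <<'E'
def fk2(q,L):
    # L: 5 links of 3 (after j1,j3,j5,j7) etc
    L=np.reshape(L,(-1,3)); q=-np.asarray(q)*np.array([1,-1,1,-1,1,-1,1])
    r=Z(q[0]);p=r.apply(L[0]);r=r*Y(q[1]);p=p+r.apply(L[1]);r=r*Z(q[2])*Y(q[3]);p=p+r.apply(L[2])
    r=r*Z(q[4])*Y(q[5]);p=p+r.apply(L[3]);r=r*Z(q[6]);return p,r
N0=np.array([0,0,.3, 0,0,.4, 0,0,.4, 0,0,.3])
def fit():
    f=lambda L:np.concatenate([(fk2(q,L)[0]-p)/.002 for q,p,_ in D]+[(L-N0)/np.tile([.05,.05,.2],4)])
    return least_squares(f,N0)
E
python3 - <<'E'
from fk import *
o=fit();print(o.x.reshape(-1,3).round(3))
for q,p,e in D: print((fk2(q,o.x)[0]-p).round(4),((fk2(q,o.x)[1]).inv()*R.from_quat(e)).as_rotvec().round(3))
E
```

```text
[[ 0.    -0.012  0.257]
 [-0.    -0.012  0.449]
 [-0.001 -0.021  0.489]
 [-0.001 -0.001  0.353]]
[ 0.0001 -0.      0.0001] [ 0.    -1.571 -0.   ]
[ 0.      0.     -0.0001] [-1.00e-03 -1.57e+00 -1.00e-03]
[-0.      0.      0.0001] [ 1.000e-03 -1.571e+00  1.000e-03]
[ 0.      0.0001 -0.    ] [-0.   -1.57  0.  ]
```

```bash
cat >> fk.py <<'E'
LO=np.array([-2.6,-.5,-1.47,.16,-1.27,.06,-2.6]);HI=np.array([2.6,2.12,1.34,2.42,4.41,2.06,2.6])
TO=R.from_rotvec([0,-np.pi/2,0])
def rot(pitch,sgn=1,yaw=0):
    a=np.radians(pitch);x=np.array([np.cos(a),0,-np.sin(a)]);z=np.array([0,sgn,0.])
    return R.from_euler('z',yaw,degrees=True)*R.from_matrix(np.c_[x,np.cross(z,x),z])
def ik(L,pos,r,q0):
    f=lambda q:np.concatenate([(fk2(q,L)[0]-pos)/.001,((fk2(q,L)[1]*TO).inv()*r).as_rotvec()/.002,.02*(q-q0)])
    o=least_squares(f,np.clip(q0,LO+.01,HI-.01),bounds=(LO,HI));e=np.linalg.norm(fk2(o.x,L)[0]-pos),((fk2(o.x,L)[1]*TO).inv()*r).magnitude()
    return o.x,e
E
python3 - <<'E'
from fk import *
L=fit().x; q0=D[2][0]
for pitch in(45,55,65):
  for yaw in(0,-15,15):
    for pos in [(.56,-.08,.13),(.56,-.08,.052),(.623,-.08,.052),(.623,-.04,.2),(.623,.04,.31)]:
      q,e=ik(L,pos,rot(pitch,1,yaw),np.array([.1,0,0,2.0,0,.8,1.6]))
      print(pitch,yaw,pos,q.round(2),'%.4f %.3f'%e)
E
```

```text
45 0 (0.56, -0.08, 0.13) [-0.18 -0.13  0.28  2.42 -0.56  0.08  2.23] 0.0000 0.000
45 0 (0.56, -0.08, 0.052) [ 1.21  0.1  -1.07  2.34 -0.86  0.06  2.6 ] 0.0294 0.066
45 0 (0.623, -0.08, 0.052) [ 0.37  0.17 -0.27  2.23 -0.93  0.06  2.6 ] 0.0256 0.067
45 0 (0.623, -0.04, 0.2) [ 0.06 -0.1  -0.08  2.22  0.01  0.23  1.54] 0.0000 0.000
45 0 (0.623, 0.04, 0.31) [ 0.08 -0.21 -0.26  2.06  0.19  0.51  1.24] 0.0000 0.000
45 -15 (0.56, -0.08, 0.13) [ 0.13 -0.1  -0.21  2.4   1.21  0.24  0.11] 0.0000 0.000
45 -15 (0.56, -0.08, 0.052) [ 0.64  0.15 -0.73  2.42  2.04  0.35 -0.67] 0.0000 0.000
45 -15 (0.623, -0.08, 0.052) [ 0.55  0.27 -0.65  2.28  1.95  0.39 -0.53] 0.0000 0.000
45 -15 (0.623, -0.04, 0.2) [ 0.07 -0.07 -0.24  2.2   0.82  0.4   0.46] 0.0000 0.000
45 -15 (0.623, 0.04, 0.31) [ 0.06 -0.15 -0.39  2.02  0.6   0.68  0.6 ] 0.0000 0.000
45 15 (0.56, -0.08, 0.13) [-1.04 -0.46  1.24  2.39  0.13  0.21  2.05] 0.0000 0.000
45 15 (0.56, -0.08, 0.052) [-1.11 -0.31  1.34  2.42 -0.48  0.16  2.6 ] 0.0429 0.039
45 15 (0.623, -0.08, 0.052) [ 1.24  0.47 -1.06  2.18 -0.4   0.06  2.6 ] 0.0061 0.016
45 15 (0.623
[... 1961 characters left out ...]
27  0.41  1.07] 0.0000 0.000
65 -15 (0.623, -0.08, 0.052) [-0.11  0.24  0.11  2.05  0.2   0.43  1.13] 0.0000 0.000
65 -15 (0.623, -0.04, 0.2) [-0.03  0.06 -0.06  1.91  0.22  0.78  1.09] 0.0000 0.000
65 -15 (0.623, 0.04, 0.31) [-0.09  0.01 -0.17  1.72  0.25  1.04  0.97] 0.0000 0.000
65 15 (0.56, -0.08, 0.13) [ 0.16  0.03  0.01  2.1  -0.3   0.64  2.21] 0.0000 0.000
65 15 (0.56, -0.08, 0.052) [ 0.3   0.16 -0.14  2.15 -0.36  0.46  2.3 ] 0.0000 0.000
65 15 (0.623, -0.08, 0.052) [ 0.37  0.28 -0.24  2.   -0.23  0.47  2.16] 0.0000 0.000
65 15 (0.623, -0.04, 0.2) [ 0.11  0.07 -0.04  1.89 -0.19  0.77  2.01] 0.0000 0.000
65 15 (0.623, 0.04, 0.31) [-0.01 -0.01 -0.09  1.74 -0.08  0.98  1.77] 0.0000 0.000
```

```bash
python3 - <<'E'
from h import *
for p in [(.53,-.08,.20)]:print(p,tgt(p,60))
E
```

```text
(0.53, -0.08, 0.2) (array([-65.4, -34.7,  -3.7]), array([0.0053, 0.0039, 0.258 ]))
```

Call:
{"op": "arm_command", "data": {"targets": [[255,-20,-10,-1,0,0,0.06],[255,-40,-20,-2,0,0,0.13],[255,-55,-30,-3,0,0,0.2],[255,-65,-35,-4,0,0,0.258],[255,-65,-35,-4,0,0,0.258],[255,-65,-35,-4,0,0,0.258]]}}

```text
time: 3.55
ee_pos: [0.5298, -0.0819, 0.2008]
eef_rot: [0.615, -0.352, -0.354, -0.611]
ft_force: [-1.1, -0.5, -0.4]
width: 0.0002
```

```bash
python3 - <<'E'
from h import *
s=read_state();print(s['time'],s['ee_pos'],s['joint_positions'],s['ft_force'],s['width'])
print(R.from_quat(s['eef_rot']).as_matrix().round(3))
for p in [(.55,-.08,.12),(.56,-.08,.052),(.614,-.08,.052)]:print(p,tgt(p,60))
E
```

```text
3.55 [ 0.52983805 -0.0819054   0.20075587] [ 0.67640346 -0.19540287 -0.51076363  2.1536059  -0.28056867  0.65312178
  1.90538994] [-1.0928014  -0.46659934 -0.38857869] 0.0001628037253577011
[[ 0.502 -0.865 -0.006]
 [-0.    -0.007  1.   ]
 [-0.865 -0.502 -0.004]]
(0.55, -0.08, 0.12) (array([80. , 23.1,  2.1]), array([ 0.0066, -0.0002,  0.0018]))
(0.56, -0.08, 0.052) (array([143.8,  48.5,   2.3]), array([ 0.0066, -0.0002,  0.0018]))
(0.614, -0.08, 0.052) (array([170.9,   1.8,   2. ]), array([ 0.0066, -0.0002,  0.0018]))
```

Call:
{"op": "arm_command", "data": {"targets": [[255,30,9,1,0,0,0],[255,60,18,2,0,0,0],[255,90,28,2,0,0,0],[255,115,38,2,0,0,0],[255,130,44,2,0,0,0],[255,144,48,2,0,0,0],[255,144,48,2,0,0,0]]}}

```text
time: 4.25
ee_pos: [0.5578, -0.0796, 0.0485]
eef_rot: [0.613, -0.353, -0.356, -0.61]
ft_force: [-0.5, -0.9, -0.1]
width: 0.0005
```

```bash
python3 - <<'E'
from h import *
s=read_state();print(s['time'],s['ee_pos'],s['joint_positions'],s['ft_force'],s['width'])
for p in [(.614,-.08,.052)]:print(p,tgt(p,60))
im=camera("scene");cv2.imwrite("pics/s2.png",cv2.resize(im[100:300,120:400,::-1],(784,560)))
E
```

```text
4.25 [ 0.55779595 -0.07962439  0.04847448] [ 0.62041269  0.14115914 -0.54567974  2.23856346  0.08685502  0.26535426
  1.59787058] [-0.47018496 -0.8701718  -0.05094803] 0.0004612244142875359
(0.614, -0.08, 0.052) (array([ 24.8, -50.5,  -0.7]), array([ 0.006 ,  0.0015, -0.0041]))
```

View pics/s2.png

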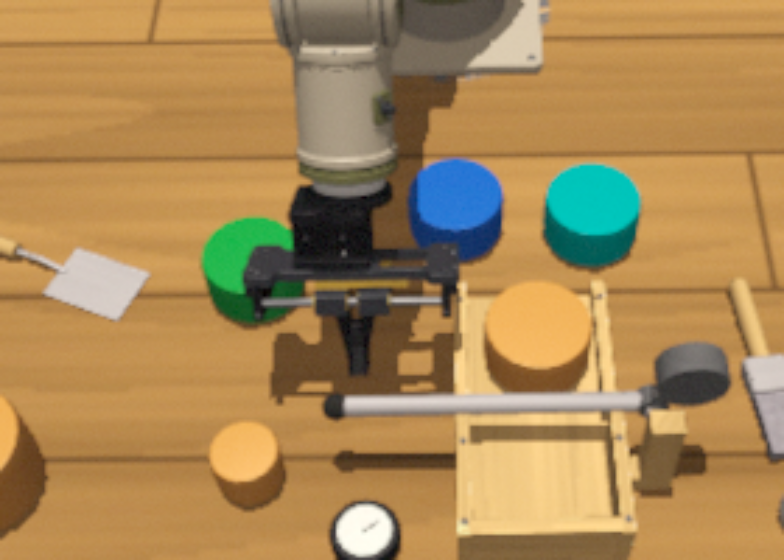

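The fingers, at (357,370) in the crop, are in front of the bar's free end and low. The crate and cheese are untouched. Next I slide under the bar.

Call:
{"op": "arm_command", "data": {"targets": [[255,10,-20,0,0,0,0],[255,18,-36,0,0,0,0],[255,25,-50,0,0,0,0],[255,25,-50,0,0,0,0]]}}

```text
time: 4.7
ee_pos: [0.6151, -0.08, 0.0546]
eef_rot: [0.614, -0.353, -0.355, -0.61]
ft_force: [-1.0, 1.3, -1.2]
width: 0.0006
```

```bash
python3 - <<'E'
from h import *
s=read_state();print(s['time'],s['ee_pos'],s['joint_positions'],s['ft_force'],s['width'])
for th in [0,.2,.4,.6,.8,.95,1.1]:
    p=(.614,.182-.262*np.cos(th),.060+.262*np.sin(th));print(th,np.round(p,3),tgt(p,60))
im=camera("scene");cv2.imwrite("pics/s3.png",cv2.resize(im[100:300,120:400,::-1],(784,560)))
E
```

```text
4.7 [ 0.61509001 -0.07995903  0.05461647] [ 0.51872462  0.23783589 -0.47251383  2.10779455  0.21561205  0.30610959
  1.47429465] [-0.96380093  1.26277845 -1.21576123] 0.0006119359663884778
0 [ 0.614 -0.08   0.06 ] (array([-5.2, -1.7, -0.1]), array([ 0.0059, -0.0001, -0.0021]))
0.2 [ 0.614 -0.075  0.112] (array([-50.3, -27.7,   5. ]), array([ 0.0059, -0.0001, -0.0021]))
0.4 [ 0.614 -0.059  0.162] (array([-93.7, -52.7,  20.3]), array([ 0.0059, -0.0001, -0.0021]))
0.6 [ 0.614 -0.034  0.208] (array([-133.5,  -75.7,   45.3]), array([ 0.0059, -0.0001, -0.0021]))
0.8 [ 0.614 -0.001  0.248] (array([-168.2,  -95.8,   78.9]), array([ 0.0059, -0.0001, -0.0021]))
0.95 [0.614 0.03  0.273] (array([-190. , -108.5,  108.9]), array([ 0.0059, -0.0001, -0.0021]))
1.1 [0.614 0.063 0.293] (array([-207.7, -118.9,  142.4]), array([ 0.0059, -0.0001, -0.0021]))
```

View pics/s3.png

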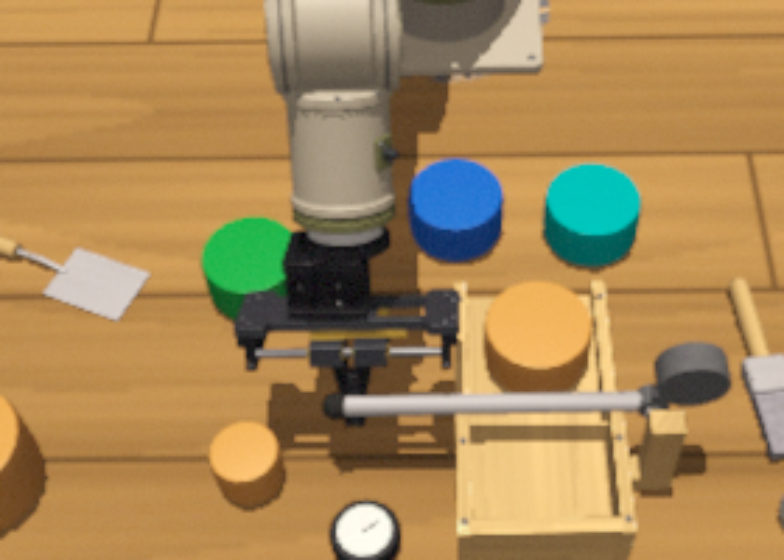

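The fingers pass under the bar just inside the ball: the tip shows beyond the bar at (355,420). Now lifting along the arc.

Call:
{"op": "arm_command", "data": {"targets": [[255,-12,-6,0,0,0,0],[255,-30,-16,3,0,0,0],[255,-50,-28,6,0,0,0],[255,-72,-40,13,0,0,0],[255,-94,-53,21,0,0,0],[255,-94,-53,21,0,0,0]]}}

```text
time: 5.35
ee_pos: [0.6138, -0.0588, 0.1659]
eef_rot: [0.615, -0.352, -0.354, -0.61]
ft_force: [-5.3, -0.4, -0.9]
width: 0.0
```

```bash
python3 - <<'E'
from h import *
s=read_state();print(s['time'],s['ee_pos'],s['joint_positions'],s['ft_force'],s['width'])
for th in [.4,.6,.8,.95,1.1,1.3]:
    p=(.614,.182-.262*np.cos(th),.060+.262*np.sin(th));print(th,np.round(p,3),tgt(p,60))
im=camera("scene");cv2.imwrite("pics/s4.png",cv2.resize(im[100:300,120:400,::-1],(784,560)))
E
```

```text
5.35 [ 0.61381719 -0.0588265   0.16588525] [ 0.59661388  0.05455153 -0.57511898  2.02564292  0.03166954  0.54516322
  1.58453874] [-5.30304534 -0.3880356  -0.85963579] 2.1393438155242262e-05
0.4 [ 0.614 -0.059  0.162] (array([ 3.4,  1.8, -0.5]), array([ 0.0068, -0.0019,  0.0016]))
0.6 [ 0.614 -0.034  0.208] (array([-36.3, -21.4,  24.4]), array([ 0.0068, -0.0019,  0.0016]))
0.8 [ 0.614 -0.001  0.248] (array([-71. , -41.7,  57.9]), array([ 0.0068, -0.0019,  0.0016]))
0.95 [0.614 0.03  0.273] (array([-92.8, -54.5,  87.9]), array([ 0.0068, -0.0019,  0.0016]))
1.1 [0.614 0.063 0.293] (array([-110.5,  -65. ,  121.3]), array([ 0.0068, -0.0019,  0.0016]))
1.3 [0.614 0.112 0.312] (array([-127. ,  -74.8,  170. ]), array([ 0.0068, -0.0019,  0.0016]))
```

View pics/s4.png

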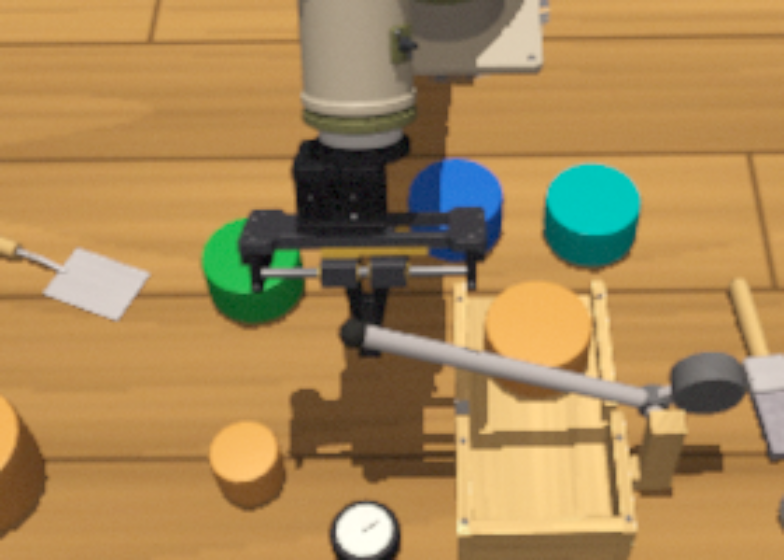

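The bar is rising on the fingers, with its tip at (355,332). I carry on past the balance point.

Call:
{"op": "arm_command", "data": {"targets": [[255,-18,-10,13,0,0,0],[255,-37,-22,27,0,0,0],[255,-55,-32,45,0,0,0],[255,-71,-42,62,0,0,0],[255,-83,-49,78,0,0,0],[255,-93,-55,93,0,0,0],[255,-100,-60,110,0,0,0],[255,-106,-62,128,0,0,0],[255,-106,-62,128,0,0,0]]}}

```text
time: 6.3
ee_pos: [0.6145, 0.072, 0.2875]
eef_rot: [0.615, -0.35, -0.354, -0.611]
ft_force: [0.8, 0.6, -0.1]
width: 0.0005
```

```bash
python3 - <<'E'
from h import *
s=read_state();print(s['time'],s['ee_pos'],s['joint_positions'],s['ft_force'],s['width'])
im=camera("scene");cv2.imwrite("pics/s5.png",cv2.resize(im[50:300,120:400,::-1],(672,600)))
E
```

```text
6.3 [0.61453351 0.0719876  0.28752401] [ 0.48374517 -0.05792333 -0.70959901  1.85273893  0.10751094  0.82062215
  1.2919364 ] [ 0.78999571  0.58359373 -0.06293083] 0.0005267977226452298
```

View pics/s5.png

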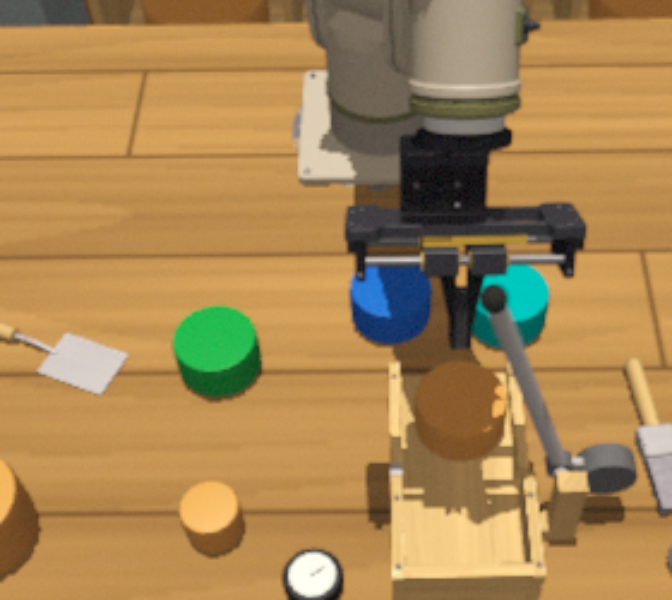

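The bar is past its balance point and has left the fingers (tip at 495,298). I pull the fingers back and down behind the cheese, and check on the way that the bar reaches its stop.

```bash
python3 - <<'E'
from fk import *
L=fit().x; q0=np.array(read_state()['joint_positions'])
print(fk2(q0,L)[0],read_state()['ee_pos'])
for pitch in (60,75,90):
  for pos in [(.45,.079,.25),(.45,.079,.058),(.625,.079,.058)]:
    q,e=ik(L,np.array(pos),rot(pitch),q0);print(pitch,pos,q.round(2),'%.4f %.3f'%e)
print(tgt((.45,.079,.28),75),tgt((.45,.079,.12),75),tgt((.45,.079,.058),75))
E
```

```text
[0.61375687 0.06987056 0.28702735] [0.61445993 0.06988834 0.28658631]
60 (0.45, 0.079, 0.25) [ 0.3  -0.48 -0.53  2.22 -0.15  0.83  1.4 ] 0.0000 0.000
60 (0.45, 0.079, 0.058) [ 1.19 -0.5  -1.4   2.42 -0.91  0.43  2.02] 0.0057 0.008
60 (0.625, 0.079, 0.058) [ 0.17  0.25 -0.48  2.09  0.68  0.4   0.73] 0.0000 0.000
75 (0.45, 0.079, 0.25) [ 0.42 -0.27 -0.63  2.01 -0.12  1.1   1.4 ] 0.0000 0.000
75 (0.45, 0.079, 0.058) [ 0.44  0.   -0.76  2.25  0.14  0.64  1.14] 0.0000 0.000
75 (0.625, 0.079, 0.058) [ 0.25  0.38 -0.56  1.85  0.39  0.74  1.06] 0.0000 0.000
90 (0.45, 0.079, 0.25) [ 0.47 -0.02 -0.72  1.8  -0.02  1.35  1.32] 0.0000 0.000
90 (0.45, 0.079, 0.058) [ 0.38  0.2  -0.7   2.04  0.16  0.95  1.17] 0.0000 0.000
90 (0.625, 0.079, 0.058) [ 0.21  0.54 -0.54  1.6   0.3   1.09  1.16] 0.0000 0.000
(array([-76.9, 145.4,  10.1]), array([ 0.007 , -0.0011,  0.2646])) (array([ 61.4, 225.8,  10.7]), array([ 0.007 , -0.0011,  0.2646])) (array([115. , 257. ,  10.9]), array([ 0.007 , -0.0011,  0.2646]))
```

Call:
{"op": "arm_command", "data": {"targets": [[255,-15,30,0,0,0,0.05],[255,-35,65,2,0,0,0.1],[138,-55,100,5,0,0,0.17],[138,-70,130,8,0,0,0.22],[138,-77,145,10,0,0,0.26],[138,-50,160,10,0,0,0.265],[138,-15,180,10,0,0,0.265],[138,20,200,10,0,0,0.265],[138,50,218,10,0,0,0.265],[138,60,225,10,0,0,0.265]]}}

```text
time: 7.35
ee_pos: [0.4478, 0.0761, 0.1177]
eef_rot: [0.561, -0.432, -0.432, -0.558]
ft_force: [-0.6, 0.2, 0.3]
width: 0.0393
```

```bash
python3 - <<'E'
from h import *
s=read_state();print(s['time'],s['ee_pos'],s['joint_positions'],s['ft_force'],s['width'])
print(tgt((.45,.079,.057),75))
a=camera("scene");b=camera("top")
cv2.imwrite("pics/s6.png",np.hstack([cv2.resize(a[100:300,200:400,::-1],(400,400)),cv2.resize(b[100:300,150:350,::-1],(400,400))]))
E
```

```text
7.35 [0.44776977 0.07610231 0.11770673] [ 0.47492898 -0.12612279 -0.75202416  2.19379952 -0.01799375  0.79541593
  1.30073331] [-0.60868222  0.17073339  0.33189891] 0.039257890907250195
(array([59.3, 13.2,  3.1]), array([ 0.003 , -0.0026, -0.0067]))
```

View pics/s6.png

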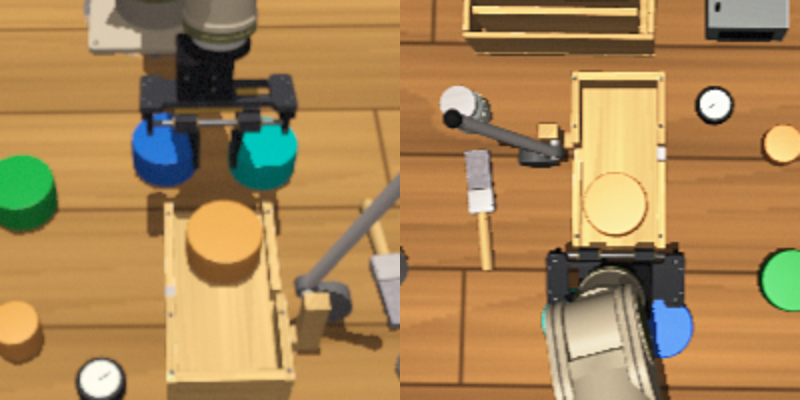

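The bar (tip at 452,118 in the top crop) leans over to the left as raised. The cheese has not moved, and the fingers are open about 39 mm behind it. Lowering, then pushing.

Call:
{"op": "arm_command", "data": {"targets": [[138,20,4,1,0,0,0],[138,40,9,2,0,0,0],[138,59,13,3,0,0,-0.006],[138,59,13,3,0,0,-0.006]]}}

```text
time: 7.85
ee_pos: [0.4525, 0.0797, 0.0604]
eef_rot: [0.563, -0.43, -0.43, -0.56]
ft_force: [-0.6, 0.6, 0.4]
width: 0.0396
```

```bash
python3 - <<'E'
from h import *
s=read_state();print(s['time'],s['ee_pos'],s['joint_positions'],s['ft_force'],s['width'])
for x in(.48,.52,.56,.60,.62,.63):print(x,tgt((x,.0805+ (x-.6)*.01,.057),75))
a=camera("scene");b=camera("top")
cv2.imwrite("pics/s7.png",np.hstack([cv2.resize(a[100:300,200:400,::-1],(400,400)),cv2.resize(b[100:300,150:350,::-1],(400,400))]))
E
```

```text
7.85 [0.45247654 0.07969141 0.06040403] [ 0.47189978  0.00235859 -0.79844098  2.24557263  0.14596365  0.64911334
  1.14181484] [-0.63729856  0.5639176   0.41696516] 0.03960298994988535
0.48 (array([ 10.5, -25.7,  -0.4]), array([ 0.0032, -0.0026,  0.0027]))
0.52 (array([ 20.9, -64.3,  -0.1]), array([ 0.0032, -0.0026,  0.0027]))
0.56 (array([  31.4, -102.9,    0.2]), array([ 0.0032, -0.0026,  0.0027]))
0.6 (array([  41.9, -141.5,    0.5]), array([ 0.0032, -0.0026,  0.0027]))
0.62 (array([  47.1, -160.8,    0.6]), array([ 0.0032, -0.0026,  0.0027]))
0.63 (array([  49.7, -170.5,    0.7]), array([ 0.0032, -0.0026,  0.0027]))
```

View pics/s7.png

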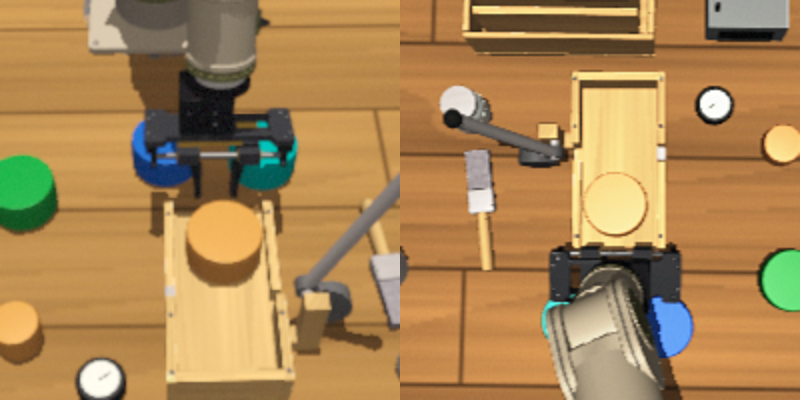

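The bar is at rest at its stop: its image has not changed. I push slowly now.

Call:
{"op": "arm_command", "data": {"targets": [[138,3,-10,0,0,0,0],[138,6,-18,0,0,0,0],[138,8,-26,0,0,0,0],[138,11,-34,0,0,0,0],[138,13,-42,0,0,0,0],[138,16,-50,0,0,0,0],[138,18,-58,0,0,0,0],[138,20,-66,0,0,0,0],[138,23,-74,0,0,0,0],[138,25,-82,0,0,0,0]]}}

```text
time: 8.95
ee_pos: [0.5389, 0.0802, 0.0579]
eef_rot: [0.563, -0.429, -0.429, -0.56]
ft_force: [-2.3, -0.7, 0.5]
width: 0.0399
```

```bash
python3 - <<'E'
from h import *
s=read_state();print(s['time'],s['ee_pos'],s['joint_positions'],s['ft_force'],s['width'])
for x in(.56,.60,.62,.63):print(x,tgt((x,.0815+ (x-.6)*.01,.057),75))
a=camera("scene");b=camera("top")
cv2.imwrite("pics/s8.png",np.hstack([cv2.resize(a[100:300,200:400,::-1],(400,400)),cv2.resize(b[100:300,150:350,::-1],(400,400))]))
E
```

```text
8.95 [0.53890626 0.08015709 0.05786741] [ 0.41578565  0.22681897 -0.74481301  2.05601062  0.36840439  0.69311986
  1.01888947] [-2.33491141 -0.70361777  0.47784991] 0.03985904722194108
0.56 (array([  6.4, -20.1,   0.9]), array([ 0.0035, -0.0026,  0.0037]))
0.6 (array([ 16.9, -58.7,   1.2]), array([ 0.0035, -0.0026,  0.0037]))
0.62 (array([ 22.1, -78. ,   1.3]), array([ 0.0035, -0.0026,  0.0037]))
0.63 (array([ 24.7, -87.7,   1.4]), array([ 0.0035, -0.0026,  0.0037]))
```

View pics/s8.png

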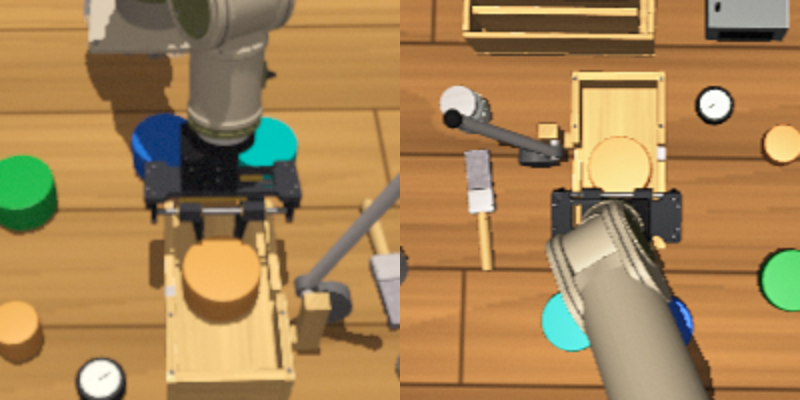

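The cheese is moving straight along the channel (620,165), with a push of about 2 N. I continue, shifting slightly right to leave more room beside the raised bar.

Call:
{"op": "arm_command", "data": {"targets": [[138,2,-8,-1,0,0,0],[138,4,-16,-2,0,0,0],[138,7,-24,-3,0,0,0],[138,9,-32,-4,0,0,0],[138,11,-40,-4,0,0,0],[138,13,-48,-4,0,0,0],[138,15,-54,-4,0,0,0]]}}

```text
time: 9.75
ee_pos: [0.5952, 0.0764, 0.0578]
eef_rot: [0.563, -0.429, -0.429, -0.56]
ft_force: [-3.1, -0.1, 0.6]
width: 0.0401
```

```bash
python3 - <<'E'
from h import *
s=read_state();print(s['time'],s['ee_pos'],s['joint_positions'],s['ft_force'],s['width'])
for x in(.60,.61,.62,.63):print(x,tgt((x,.0765,.057),75))
a=camera("scene");b=camera("top")
cv2.imwrite("pics/s9.png",np.hstack([cv2.resize(a[150:300,230:380,::-1],(400,400)),cv2.resize(b[100:250,180:330,::-1],(400,400))]))
E
```

```text
9.75 [0.59515668 0.07641203 0.05776448] [ 0.37617124  0.34365823 -0.70106598  1.92468368  0.44152753  0.73506248
  1.00849549] [-3.07957256 -0.10638178  0.56961044] 0.04006406402350074
0.6 (array([ 2. , -4.5,  0.1]), array([ 0.0034, -0.0024,  0.0041]))
0.61 (array([  4.6, -14.1,   0.1]), array([ 0.0034, -0.0024,  0.0041]))
0.62 (array([  7.3, -23.8,   0. ]), array([ 0.0034, -0.0024,  0.0041]))
0.63 (array([  9.9, -33.4,  -0. ]), array([ 0.0034, -0.0024,  0.0041]))
```

View pics/s9.png

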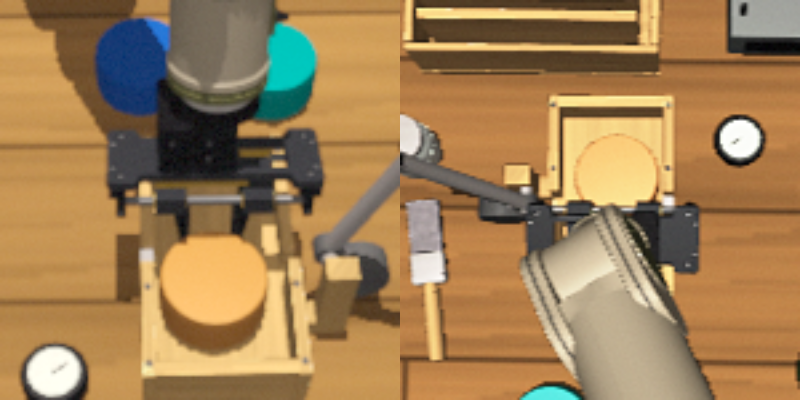

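```bash
python3 - <<'E'
from h import *
u,v=180+127*.375,100+207*.375
for z in(.12,.14,.16):print(z,onz('top',(u,v),z).round(3))
# same corner in scene crop: (320,135) top, (320,188) bottom
for (cu,cv_) in [(320,135),(320,188)]:
  o,d=ray('scene',(230+cu*.375,150+cv_*.375)); 
  for x in (.56,.60,.615): print(cu,cv_,x,(o+d*(x-o[0])/d[0]).round(3))
# bar in scene: two points on axis at plane x=.618
for (cu,cv_) in [(333,240),(395,168)]:
  o,d=ray('scene',(230+cu*.375,150+cv_*.375));print('bar',(o+d*(.618-o[0])/d[0]).round(3))
s=read_state();r=R.from_quat(s['eef_rot'])
for sx in(-.07,):
  for y in(-.037,.037):
    print('body',(s['ee_pos']+r.apply([sx,y,.095])).round(3))
E
```

```text
0.12 [0.605 0.175 0.12 ]
0.14 [0.602 0.172 0.14 ]
0.16 [0.599 0.17  0.16 ]
320 135 0.56 [0.56  0.17  0.185]
320 135 0.6 [0.6   0.159 0.239]
320 135 0.615 [0.615 0.155 0.26 ]
320 188 0.56 [0.56  0.181 0.1  ]
320 188 0.6 [0.6   0.169 0.16 ]
320 188 0.615 [0.615 0.165 0.183]
bar [0.618 0.187 0.101]
bar [0.618 0.222 0.216]
body [0.612 0.172 0.135]
body [0.541 0.172 0.115]
```

Clearance from the gripper body (y 0.172) to the raised bar (about y 0.187) is roughly 15 mm, so I carry on to the wall.

Call:
{"op": "arm_command", "data": {"targets": [[138,2,-6,0,0,0,0],[138,4,-12,0,0,0,0],[138,5,-17,0,0,0,0],[138,6,-21,0,0,0,0]]}}

```text
time: 10.25
ee_pos: [0.6166, 0.0765, 0.0574]
eef_rot: [0.563, -0.429, -0.429, -0.56]
ft_force: [-2.1, 0.0, -0.5]
width: 0.0396
```

```bash
cat > look.py <<'E'
from h import *
import sys
s=read_state();print(s['time'],s['ee_pos'],s['joint_positions'],s['ft_force'],s['width'])
for x in(.61,.62,.63):print(x,tgt((x,.0765,.057),75))
a=camera("scene");b=camera("top")
cv2.imwrite(f"pics/{sys.argv[1]}.png",np.hstack([cv2.resize(a[150:300,230:380,::-1],(400,400)),cv2.resize(b[100:250,180:330,::-1],(400,400))]))
E
python3 look.py s10
```

```text
10.25 [0.6166333  0.07647885 0.05744182] [ 0.35827453  0.38672851 -0.68598925  1.87181709  0.46353878  0.75312564
  1.00705482] [-2.08811486  0.02692558 -0.46461552] 0.03955194418478735
0.61 (array([-1.3,  6.5,  0. ]), array([ 0.0036, -0.0024,  0.0039]))
0.62 (array([ 1.3, -3.1,  0. ]), array([ 0.0036, -0.0024,  0.0039]))
0.63 (array([  3.9, -12.8,  -0. ]), array([ 0.0036, -0.0024,  0.0039]))
```

View pics/s10.png

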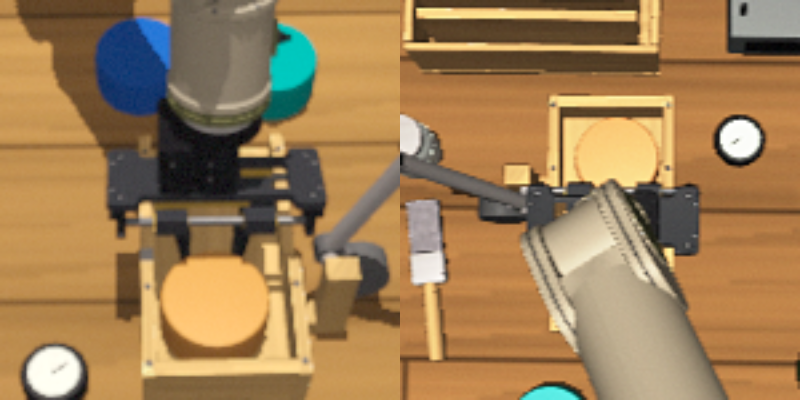

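About 11 mm remain to the wall (cheese rim at row 118, wall edge at row 107). Finishing gently.

Call:
{"op": "arm_command", "data": {"targets": [[138,1,-3,0,0,0,0],[138,2,-6,0,0,0,0],[138,2,-8,0,0,0,0],[138,2,-8,0,0,0,0]]}}

```text
time: 10.75
ee_pos: [0.6247, 0.0765, 0.0577]
eef_rot: [0.563, -0.429, -0.429, -0.56]
ft_force: [-1.2, -0.8, 0.3]
width: 0.0399
```

```bash
python3 look.py s11
```

```text
10.75 [0.6247156  0.0765489  0.05770044] [ 0.35203197  0.40197018 -0.6809567   1.85162313  0.4703392   0.76028439
  1.00766643] [-1.15981415 -0.78046745  0.29343622] 0.039942297216311484
0.61 (array([-3.2, 14.4, -0. ]), array([ 0.0035, -0.0023,  0.0042]))
0.62 (array([-0.6,  4.7, -0. ]), array([ 0.0035, -0.0023,  0.0042]))
0.63 (array([ 2.1, -4.9, -0.1]), array([ 0.0035, -0.0023,  0.0042]))
```

View pics/s11.png

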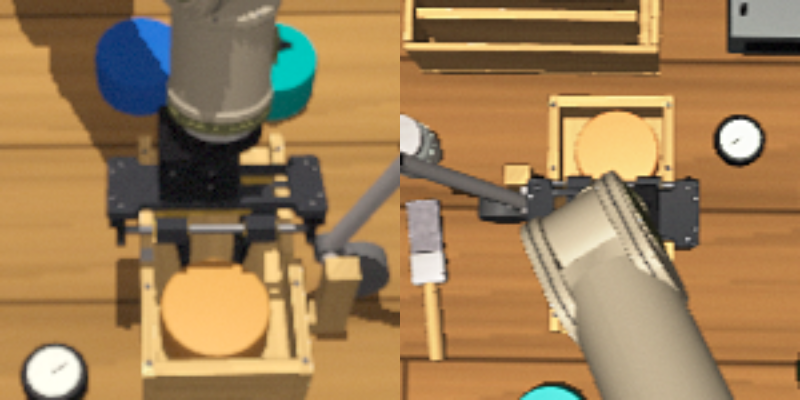

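Roughly 3 mm remain (rim at row 111). A few more millimetres, watching the force.

Call:
{"op": "arm_command", "data": {"targets": [[138,0,-2,0,0,0,0],[138,1,-3,0,0,0,0],[138,1,-3,0,0,0,0]]}}

```text
time: 11.15
ee_pos: [0.6271, 0.0765, 0.0573]
eef_rot: [0.563, -0.43, -0.43, -0.56]
ft_force: [-6.5, -0.5, 3.6]
width: 0.0395
```

Call:
{"op": "arm_command", "data": {"targets": [[138,0,-1.5,0,0,0,0],[138,0.5,-2,0,0,0,0],[138,0.5,-2,0,0,0,0]]}}

```text
time: 11.45
ee_pos: [0.6277, 0.0766, 0.0569]
eef_rot: [0.563, -0.431, -0.43, -0.559]
ft_force: [-14.8, -0.8, 9.5]
width: 0.0401
```

```bash
python3 look.py s12
```

```text
11.45 [0.62766642 0.07660935 0.05689651] [ 0.34762819  0.41134675 -0.67831537  1.84056698  0.47375784  0.76817808
  1.00779598] [-14.81890186  -0.84153069   9.46740733] 0.04014412839859368
0.61 (array([-4.7, 17. , -0.1]), array([ 0.004 , -0.0036, -0.0001]))
0.62 (array([-2.1,  7.4, -0.1]), array([ 0.004 , -0.0036, -0.0001]))
0.63 (array([ 0.5, -2.3, -0.1]), array([ 0.004 , -0.0036, -0.0001]))
```

View pics/s12.png

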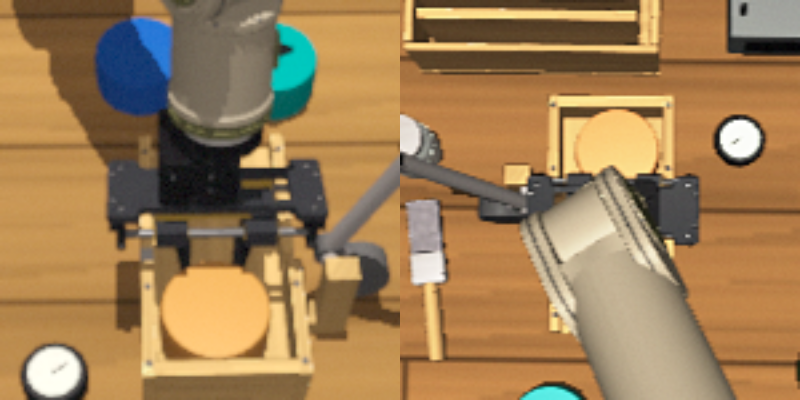

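The wall is reached: the push force jumped to 15 N while the TCP barely moved, and the rim meets the wall's edge. I back straight off.

Call:
{"op": "arm_command", "data": {"targets": [[138,-1,5,0,0,0,0],[138,-4,15,0,0,0,0],[138,-9,35,0,0,0,0],[138,-16,60,0,0,0,0],[138,-24,90,0,0,0,0],[138,-32,120,0,0,0,0],[138,-40,150,0,0,0,0],[138,-75,160,0,0,0,0],[138,-115,170,0,0,0,0],[138,-115,170,0,0,0,0]]}}

```text
time: 12.55
ee_pos: [0.4366, 0.0764, 0.1291]
eef_rot: [0.567, -0.427, -0.426, -0.561]
ft_force: [1.2, 0.0, 0.4]
width: 0.0399
```

```bash
python3 look.py s13; python3 - <<'E'
from h import *
b=camera("top");a=camera("scene")
cv2.imwrite("pics/t13.png",cv2.resize(b[100:250,180:330,::-1],(600,600),interpolation=cv2.INTER_CUBIC))
E
```

```text
12.55 [0.43658427 0.07638015 0.12912967] [ 0.53868237 -0.20629677 -0.79990955  2.21731774 -0.09534715  0.80474112
  1.36156627] [1.19955419 0.03659722 0.40793701] 0.03985182295543079
0.61 (array([ 1.167e+02, -1.472e+02,  1.000e-01]), array([ 0.0048, -0.0061,  0.0146]))
0.62 (array([ 1.194e+02, -1.568e+02,  1.000e-01]), array([ 0.0048, -0.0061,  0.0146]))
0.63 (array([ 1.222e+02, -1.664e+02,  1.000e-01]), array([ 0.0048, -0.0061,  0.0146]))
```

View pics/s13.png

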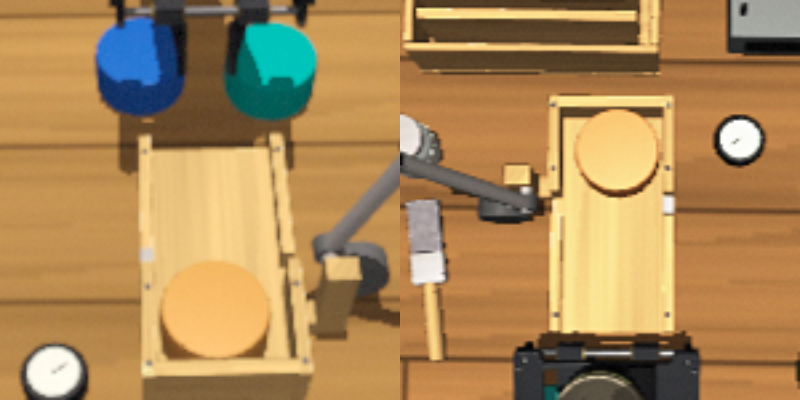

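View pics/t13.png

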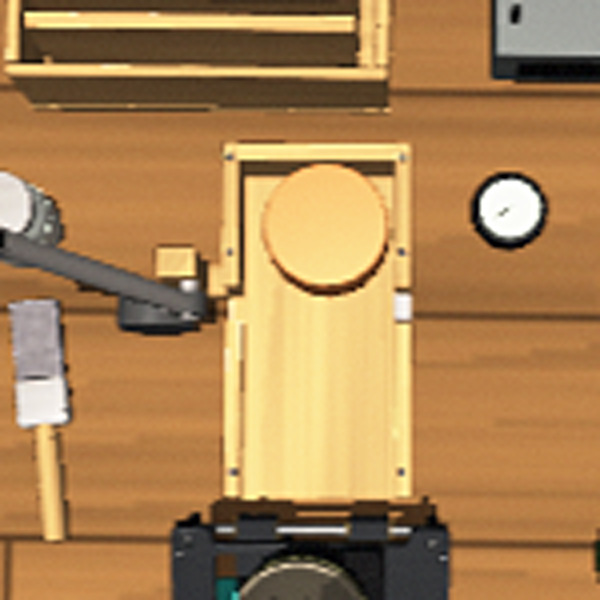

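```bash
python3 - <<'E'
from h import *
p=onz('top',(180+(326+.5)/4-.5,100+(227+.5)/4-.5),.095);q=onz('scene',(230+215*.375,150+310*.375),.095)
for w in(p,q):
    d=R.from_euler('z',-.01).apply(w-np.array([.6185,.0825,0]));print(w.round(4),d.round(4))
print('backwall inner',onz('top',(180+(326.5)/4-.5,100+161/4-.5),.095)[0],'cheese edge',onz('top',(180+(326.5)/4-.5,100+164/4-.5),.095)[0])
E
```

```text
[0.6769 0.0755 0.095 ] [ 0.0583 -0.0075  0.095 ]
[0.6849 0.0764 0.095 ] [ 0.0663 -0.0068  0.095 ]
backwall inner 0.7294401205710441 cheese edge 0.7270631695477372
```

```bash
python3 -c "
from bench import *
print(close_job())"
```

```text
the job is handed in; nothing more can be done
None
```

I raised the bar with the shut fingers from under its free end until it went over and settled leaning at its raised stop. I then pushed the cheese along the deck with the half-open fingers until it met the back wall, backed the arm off, and handed the job in at about 12.7 s. No verdict was reported.

**Last checks**
- **Cheese position:** crate x is 58 mm from the top camera and 66 mm from the scene camera, against a home of 62 mm. Crate y is about -7 mm. The two views differ by 8 mm in x, but both are within tolerance.
- **Wall contact:** the push force rose to about 15 N while the fingers had almost stopped. In the top view the gap between rim and wall is about 2 mm.
- **Bar:** its image stayed the same from before the push to the end. I did not measure its angle.
- **Bystanders:** none looked moved in the cropped views. I did not re-measure their positions, and the last crops leave out the cup, the spatula and both other cheeses.

**One thing that could count against the run:** on the first approach at a 45° tilt, joint 7 read 2.604 rad against its stated limit of 2.6. I went on at a steeper tilt, and it was no higher than about 1.9 in later readings.

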